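# Tuck a cover strip under a lapped lath and hold it flat

### The job

Pick up the aluminium cover strip by its upright rib and tuck its front edge under the free lip of the dark wooden lath on the test panel, without lifting the lath, until the strip is fully home against the stop beneath it, square and with its ends in line with the ends of the lath. Then push the strip down flat on the board against the sprung bar, and finish while still holding it pressed down there; leave the sanding block, the tape roll and the wax tin where they are.

Things in the scene. Friction and masses are not known exactly. Their poses are not given: they have to be found in the camera images.
- board: Test panel of a cabinet seam: plywood board 190 (x) x 160 (y) x 12 mm, fixed flat on the table. Origin at the centre of its underside; +x points from the open near half to the half with the lath (away from the robot, within 0.3 rad), z up; its top is at z = 12 mm. With the strip fully home, the strip's centre is at board x = -20 mm, y = 0, its x axis along the board's.
- lap (a joint): Hinge of the dark lath, 80 mm deep (board x), 120 mm along y, 8 mm thick, 200 g, centred at board y = 0, lying on the stop batten. Hinge line at its far edge, board x = +80 mm, z = 26 mm. 0 = down, as at the start; grows (rad) as the near lip lifts (0.06 = about 5 mm). No spring: about 1 N at the lip lifts it, it falls back by itself.
- lap_lip (a point): Middle of the lower edge of the lath's free near lip: board x = 0, y = 0, z = 22 mm when down. The gap from the board's top up to the lip is 10 mm high and open at both ends.
- stop_face (a point): Foot of the front face of the stop, hidden under the lath: a fixed wooden batten, 120 mm along y, 10 mm high on the board. This point is at board x = +25 mm, y = 0, z = 12 mm; the strip's front edge touches it when fully home, 25 mm in from the lip.
- ejector (a joint): Travel of the sprung ejector bar (m): 0 = up, 5 mm proud of the board; 0.005 = flush. Pushing it down needs 2 N at first and 6 N when flush.
- ejector_top (a point): Centre of the top of the ejector bar, a black rounded bar 10 mm (x) by 60 mm (y), at board x = -45 mm, y = 0, right below the rib of a strip that is home; z = 17 mm when up, 12 mm when flush.
- strip: Loose aluminium cover strip: plate 90 (x) x 120 (y) x 4 mm, about 150 g, flat on the table left or right of the board. Origin: centre of the underside; x towards the front edge, to be tucked in (away from the robot within 0.5 rad); z up. Grip rib upright on it, 10 mm thick (x), 60 mm long (y), middle at x = -25 mm, nearer the rear edge; its top 34 mm above the underside.
- strip_nose (a point): Middle of the strip's front edge, at the underside (strip x = +45 mm).
- strip_tail (a point): Middle of the strip's rear edge, at the underside (strip x = -45 mm).
- strip_rib (a point): Middle of the top of the rib (strip x = -25 mm, 34 mm above the underside).
- sand_block: Bystander: cork-brown sanding block 63 x 105 x 34 mm, loose; it lies on the other side of the board than the strip. Origin at the centre of its underside.
- tape_masking: Bystander: roll of masking tape, 100 mm across, 25 mm high, loose. Origin at the centre of its underside.
- wax_tin: Bystander: round tin with a black lid, 67 mm across, 64 mm high, loose. Origin at the centre of its underside.
There are look-alikes about, which are no part of the job. Several things have the shape of the board; the one meant has the colours described above.

How it is judged:
By the outcome, as a careful person would: the job done as asked, in the order asked, and still so for the second after the job is handed in, while the arm keeps its last pose, push and grip.
It also fails if it takes over 35 s, if anything falls off the work surface, if the arm or the gripper's body presses on something with over 40 N, if the wrist force passes 120 N, or if a joint passes its speed limit or range.

### The arm

A 7-joint arm with a two-finger parallel gripper is mounted at the origin on the work surface; the furniture and walls round the work are solid. World frame = base frame: x ahead of the robot, y to its left, z up, the work surface at z = 0. Lengths are in m, angles in rad, forces in N, time in s.
With the tool pointing down it reaches from about 0.35 to 0.9 m from the base axis. Payload 8.1 kg.
Tool frame: the origin (TCP) lies between the finger pads; the fingertips stand manip.tip_reach ahead of it and the grasp point (between the pads) lies 11 mm behind it (manip.tip_reach is the distance from the TCP to the fingertips, in m); y points along the fingers, z is the direction in which the jaws open and shut, and the axes are right-handed (so a half turn about y gives the same grasp; the last joint's range is limited). The gripper opens to 85 mm and grips with 20 to 120 N. Pads are 22 mm wide; open, the fingers measure 114 mm over their backs; the gripper's body (76 mm by 85 mm) begins 54 mm behind the grasp point. The pads swing forward as they close: fully open they stand 13 mm farther back than shut.
Start: joints at [1.245, 0.434, 0.025, 1.573, -0.012, 1.134, -0.075], TCP at [0.138, -0.61, 0.239] pointing down, gripper open.
Joint ranges: [-2.62, 2.62], [-0.44, 2.09], [-1.27, 1.32], [0.08, 2.57], [-1.32, 4.46], [0.12, 2], [-2.74, 2.74]. Speed limits (rad/s): [2.22, 2.22, 3.01, 3.01, 3.14, 3.14, 3.14].

### API

Orientations are given as a rotation vector (axis times angle).
In Python, from rig import sense, grab_frame, ticket, manip gives the robot as it stands.
- The arm moves only by the tool servo_tool, never from a script. Its argument "series" is a list of rows, each a list of 7 numbers: the shift along the tool's x, y, z in mm, then the turn, a rotation vector about the tool's x, y, z in rad, then the closure in counts, from 0 (fully open) to 255 (shut). In form: [[dx, dy, dz, wx, wy, wz, claw], ...]. A call has 1 to 5 rows; each row is the pose to reach, as a shift and turn from the pose measured when the call began, along the tool's axes at that moment; what a row does not reach only later rows make up. A row lasts 1/12 s, in which the tool goes at most 41.7 mm and 7.16 degrees, less where a joint would pass 70% of its speed; a pose out of reach is approached as far as the arm can. A call with a gripper value outside its range is refused whole. The fingers move at their own pace and stop on an object; "squeeze" is the grip in N (left out, the last holds). Time passes only in rows, so rows that repeat a pose let the fingers close. It gives the time, the measured TCP pose, the force and the opening at its end, in the units of the state.
- sense(): the state, without advancing time (a new reading comes with each control period).
- grab_frame(name): name is "scene" or "top"; returns a dict with "pixels" (480x640x3 uint8, blue, green, red), "intrinsics" (3x3 intrinsics, pixels), "R" (3x3) and "t" (3): a world point X has camera coordinates R X + t. Camera axes: x right, y down, z forward; pixel columns grow to the right and rows downward; lengths in m; the calibration is good to about 2 mm. A picture is of the moment at which its call begins. There is no depth.
- ticket.close_job(): hands the job in, once; it reports no verdict.
The state is a dict: "t": time; "joint_pos": joint angles; "joint_vel": joint speeds; "effort": joint torques, N m; "tool_pos": TCP position; "ee_rot": TCP orientation; "wrist_force": force on the tool from outside, world axes, zero at the start; "torque": the same for the moment, N m; "gripper_width": finger opening in m.
Only numpy, scipy, OpenCV 4.12 (cv2) and the standard library are available. Lean on these libraries where they do the work, as an engineer would, in place of code of your own. Each camera call takes 0.05 s, during which the arm holds its last target.

## Working session

There is one attempt and no reset: what is moved stays moved. The work goes in short steps, Python scripts to look and compute and a tool call to move; the robot and the scene stay as the last step left them, time stands still between calls to the robot, and variables do not carry over. Pictures are saved under pics/ and viewed, and the job is handed in when it is done.

Besides the shell and the picture viewer there is one more tool, called after ">>>" as a command line: name --pt "numbers of a row" for each row, then --argument value for the rest. servo_tool: Moves the arm, as the interface text tells. Its arguments: {"type":"object","properties":{"series":{"type":"array","items":{"type":"array","items":{"type":"number"}}},"squeeze":{"type":"number"}},"required":["series"]}

```bash
mkdir -p pics; ls; python3 - <<'E'
from rig import sense, grab_frame, ticket, manip
import cv2
s=sense();print(s);print(manip.tip_reach)
for n in("scene","top"):
    f=grab_frame(n);cv2.imwrite(f"pics/{n}0.png",f["pixels"]);print(n,f["intrinsics"],f["R"],f["t"])
E
```

```text
pics
{'t': 0.0, 'joint_pos': array([ 1.2453811 ,  0.43522856,  0.02492535,  1.57409872, -0.01158689,
        1.13401844, -0.07511416]), 'joint_vel': array([-2.96599648e-04,  1.30898917e-03, -6.69852703e-05, -1.65389042e-03,
       -2.85737609e-03, -1.71692633e-03, -6.74699938e-04]), 'effort': array([ 7.67890979e-04, -6.70475864e+01,  1.02581128e+00, -3.16220820e+01,
        1.58031704e-02,  1.25856249e-02, -1.98211870e-05]), 'tool_pos': array([ 0.1379667 , -0.60906655,  0.23852133]), 'ee_rot': array([-0.2356424 ,  2.1054054 , -2.10206629]), 'wrist_force': array([ 0.26925588, -0.00148055,  0.58096331]), 'torque': array([ 0.04847619,  0.0727539 , -0.05165056]), 'gripper_width': 0.08528789648105405}
0.008
scene [[491.37048511   0.         321.72417991]
 [  0.         491.37048511 235.10061508]
 [  0.           0.           1.        ]] [[-0.80238213 -0.59665911  0.01344706]
 [-0.25499229  0.32236597 -0.91162444]
 [ 0.53959415 -0.73490006 -0.41080417]] [0.34033343 0.1523773  1.10548848]
top [[549.35838321   0.         308.99813166]
 [  0.         549.35838321 239.82324074]
 [  0.           0.           1.        ]] [[-0.01025094 -0.99981113 -0.01651145]
 [-0.98673282  0.01278969 -0.16184796]
 [ 0.16202857  0.01463329 -0.98667756]] [0.02307884 0.43826823 1.19375356]
```

View pics/scene0.png

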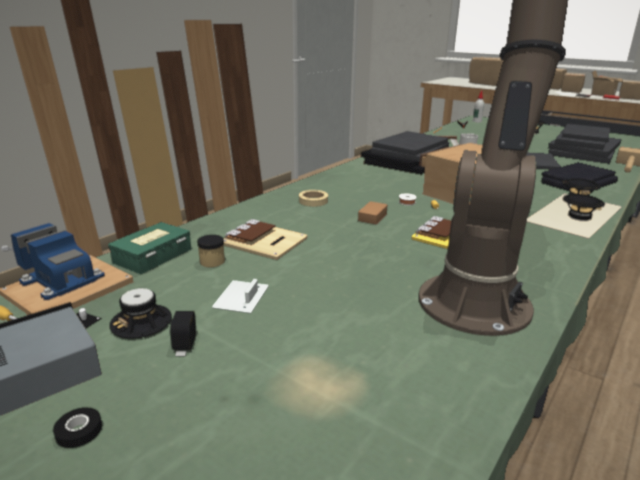

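View pics/top0.png

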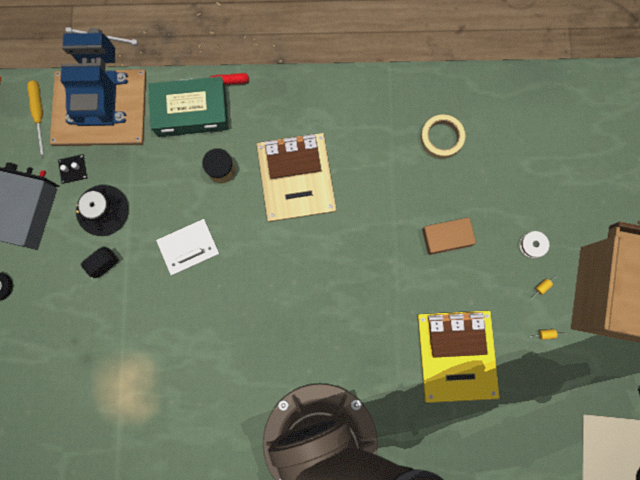

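The top view shows the plywood board at about (296,177), the strip at (187,247) to its left, the tin at (218,165), the block at (449,236) and the tape at (443,135). The yellow board at (458,356) is a look-alike. Next I'll measure these.

```bash
cat > h.py <<'E'
import numpy as np, cv2
from rig import sense, grab_frame, ticket, manip
from scipy.spatial.transform import Rotation as Ro
def ray(f,uv,z):
    K,R,t=f["intrinsics"],f["R"],f["t"]
    d=R.T@np.linalg.inv(K)@np.array([uv[0],uv[1],1.]); c=-R.T@t
    return c+d*(z-c[2])/d[2]
def proj(f,X):
    p=f["intrinsics"]@(f["R"]@np.asarray(X)+f["t"]); return p[:2]/p[2]
E
python3 - <<'E'
from h import *
for n,(x0,y0,x1,y1) in dict(top=(140,120,350,285),scene=(190,210,320,320)).items():
    f=grab_frame(n); c=f["pixels"][y0:y1,x0:x1]
    k=3.8 if n=="top" else 5
    cv2.imwrite(f"pics/{n}1.png",cv2.resize(c,None,fx=k,fy=k,interpolation=cv2.INTER_CUBIC)[:600,:800])
E
```

```text
(no output)
```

View pics/top1.png

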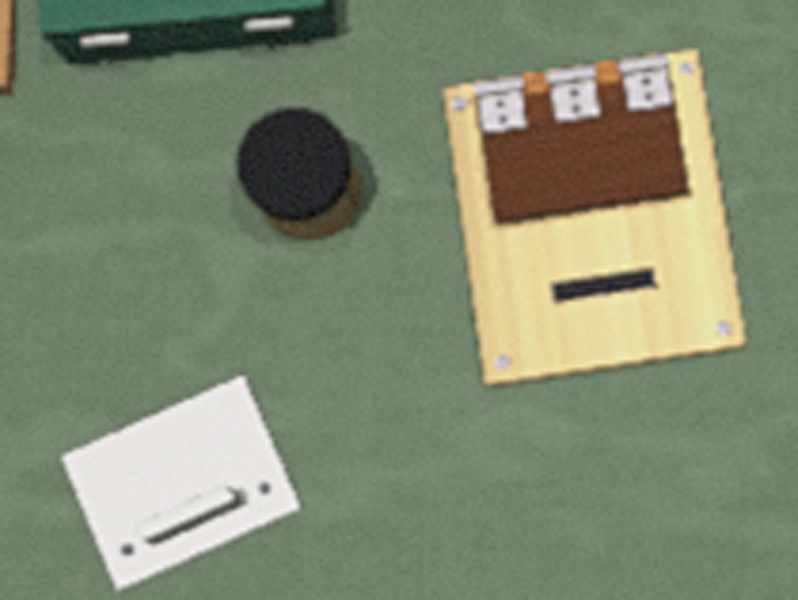

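View pics/scene1.png

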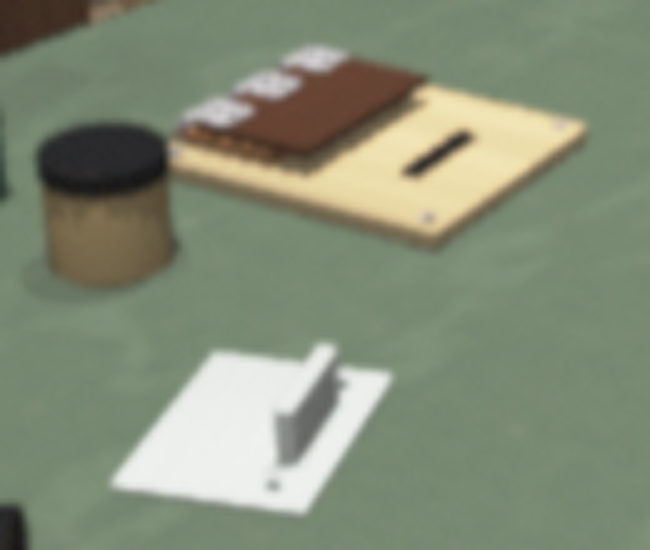

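The crops show the strip's white plate with its rib near the rear edge, and the board with the lath, the black ejector bar and two near screws. I'll fit both outlines in both views.

```bash
cat > meas.py <<'E'
from h import *
def mask(f,kind,win,k=4):
    x0,y0,x1,y1=win; c=cv2.resize(f["pixels"][y0:y1,x0:x1],None,fx=k,fy=k,interpolation=cv2.INTER_CUBIC)
    h=cv2.cvtColor(c,cv2.COLOR_BGR2HSV).astype(int); H,S,V=h[...,0],h[...,1],h[...,2]
    if kind=="white": m=(S<45)&(V>150)
    if kind=="board": m=((H<32)&(S>45))|((S<45)&(V>150))
    if kind=="lath": m=((H<15)|(H>170))&(S>80)&(V<125)
    if kind=="dark": m=(V<75)&(S<110)
    m=(m*255).astype(np.uint8)
    m=cv2.morphologyEx(m,cv2.MORPH_OPEN,np.ones((5,5)))
    cs,_=cv2.findContours(m,cv2.RETR_EXTERNAL,cv2.CHAIN_APPROX_NONE)
    c=max(cs,key=cv2.contourArea)[:,0,:].astype(float)
    return (c+.5)/k-.5+np.array([x0,y0])
def rect(f,kind,win,z,hull=True):
    c=mask(f,kind,win); P=np.array([ray(f,p,z)[:2] for p in c])
    if hull: P=cv2.convexHull(P.astype(np.float32))[:,0]
    r=cv2.minAreaRect((P*1000).astype(np.float32))
    return np.round(r[0],1),np.round(r[1],1),round(r[2],2)
E
python3 - <<'E'
from meas import *
T=grab_frame("top");S=grab_frame("scene")
print("strip T",rect(T,"white",(145,210,230,285),.004)); print("strip S",rect(S,"white",(205,270,275,320),.004))
print("board T",rect(T,"board",(245,125,345,228),.012)); print("board S",rect(S,"board",(226,214,320,262),.012))
print("lath T",rect(T,"lath",(260,130,330,182),.030)); print("ej T",rect(T,"dark",(280,185,320,205),.017)); print("ej S",rect(S,"dark",(265,230,292,250),.017))
print("tin T",rect(T,"dark",(195,140,240,190),.064))
E
```

```text
strip T (array([432.2, 299.4]), array([ 92.9, 122.9]), 24.01)
strip S (array([434.1, 290.9]), array([ 95.7, 149.5]), 23.78)
board T (array([593.1,  48.3]), array([194.7, 162.4]), 8.05)
board S (array([596.9,  47.4]), array([224. , 199.5]), 8.13)
lath T (array([629.6,  53.4]), array([ 76.2, 117.7]), 7.95)
ej T (array([547.5,  41.8]), array([ 8.9, 58.4]), 8.51)Traceback (most recent call last):
  File "<stdin>", line 5, in <module>
  File "meas.py", line 15, in rect
    c=mask(f,kind,win); P=np.array([ray(f,p,z)[:2] for p in c])
  File "meas.py", line 12, in mask
    c=max(cs,key=cv2.contourArea)[:,0,:].astype(float)
      ~~~^^^^^^^^^^^^^^^^^^^^^^^^
ValueError: max() iterable argument is empty
```

```bash
cat >> h.py <<'E'
def Rdes(yaw,pitch=0,sgn=1):
    """tool z along sgn*strip x, y down; pitch>0 = nose down"""
    B=Ro.from_euler('ZY',[yaw,pitch]).as_matrix()
    z=sgn*B[:,0]; y=-B[:,2]; x=np.cross(y,z); return np.c_[x,y,z]
def goto(p,R,s=None):
    s=s or sense(); R0=Ro.from_rotvec(s["ee_rot"]).as_matrix()
    d=R0.T@(np.array(p)-s["tool_pos"])*1000; w=Ro.from_matrix(R0.T@R).as_rotvec()
    return np.round(d,1),np.round(w,3)
E
python3 - <<'E'
from h import *
s=sense();R=Ro.from_rotvec(s["ee_rot"]).as_matrix();print(np.round(R,3))
f=grab_frame("top")
print("tcp px",proj(f,s["tool_pos"]))
for z in(.1,.2):
  print("box",[np.round(ray(f,p,z)[:2],2) for p in((580,245),(572,333),(612,224))])
print(goto([.43,-.35,.30],Rdes(np.radians(24))),goto([.43,-.35,.30],Rdes(np.radians(24),0,-1)))
E
```

```text
[[-0.975 -0.     0.221]
 [-0.221  0.001 -0.975]
 [ 0.    -1.    -0.001]]
tcp px [663.61251871 384.38154262]
box [array([ 0.41, -0.55]), array([ 0.23, -0.52]), array([ 0.45, -0.62])]
box [array([ 0.39, -0.5 ]), array([ 0.23, -0.47]), array([ 0.43, -0.57])]
(array([-342. ,  -60.8, -188.6]), array([ 0.   , -1.767, -0.   ])) (array([-342. ,  -60.8, -188.6]), array([0.   , 1.375, 0.   ]))
```

>>> servo_tool --pt "-10 -40 -25 0 0 0 0" --pt "-20 -80 -60 0 -0.1 0 0" --pt "-25 -110 -100 0 -0.2 0 0" --pt "-25 -110 -140 0 -0.3 0 0" --pt "-40 -110 -175 0 -0.4 0 0"

```text
t: 0.77
tool_pos: [0.1363, -0.4462, 0.3498]
ee_rot: [-0.603, 1.86, -1.867]
wrist_force: [0.9, -0.7, 0.2]
gripper_width: 0.0857
```

```bash
python3 - <<'E'
from h import *
s=sense();print(s["t"],s["tool_pos"],s["joint_pos"])
for p in([.35,-.28,.35],[.46,-.05,.33]): print(goto(p,Rdes(np.radians(24))))
E
```

```text
0.7667 [ 0.13631137 -0.44616324  0.34979396] [ 1.22806668  0.09693065 -0.07632933  1.75693998  0.00886731  1.28436364
  0.20444781]
(array([-270.5,   -0.7,   -9.6]), array([-0.002, -1.364,  0.004]))
(array([-494.4,   18.4, -131.6]), array([-0.002, -1.364,  0.004]))
```

>>> servo_tool --pt "-41 0 -2 0 -0.12 0 0" --pt "-82 0 -4 0 -0.24 0 0" --pt "-123 0 -6 0 -0.36 0 0" --pt "-164 0 -8 0 -0.48 0 0" --pt "-205 0 -9 0 -0.6 0 0"

```text
t: 1.18
tool_pos: [0.2982, -0.3172, 0.3499]
ee_rot: [-1.031, 1.451, -1.459]
wrist_force: [0.4, -1.7, 0.5]
gripper_width: 0.0853
```

```bash
python3 - <<'E'
from h import *
s=sense();print(s["t"],s["tool_pos"])
for p in([.46,-.05,.33],[.42,.28,.2]): print(goto(p,Rdes(np.radians(24))))
E
```

```text
1.1833 [ 0.2981889  -0.31719705  0.34988404]
(array([-305.9,   18.7,   63.5]), array([-0.001, -0.759,  0.005]))
(array([-604.3,  147.1,  -84.5]), array([-0.001, -0.759,  0.005]))
```

>>> servo_tool --pt "-41 5 8 0 -0.12 0 0" --pt "-82 10 16 0 -0.24 0 0" --pt "-123 14 24 0 -0.36 0 0" --pt "-164 16 30 0 -0.48 0 0" --pt "-205 18 36 0 -0.6 0 0"

```text
t: 1.6
tool_pos: [0.3997, -0.1363, 0.3313]
ee_rot: [-1.327, 1.008, -1.015]
wrist_force: [1.2, -0.4, -0.9]
gripper_width: 0.0853
```

```bash
python3 - <<'E'
from h import *
s=sense();print(s["t"],s["tool_pos"])
for p in([.41,.288,.2],): print(goto(p,Rdes(np.radians(24))))
E
```

```text
1.6 [ 0.39967378 -0.1363331   0.33131073]
(array([-407.4,  129. ,  121.5]), array([ 0.   , -0.153,  0.006]))
```

>>> servo_tool --pt "-41 8 12 0 -0.1 0 0" --pt "-82 16 24 0 -0.153 0.006 0" --pt "-122 24 36 0 -0.153 0.006 0" --pt "-162 32 48 0 -0.153 0.006 0" --pt "-202 40 60 0 -0.153 0.006 0"

```text
t: 2.02
tool_pos: [0.4039, 0.0681, 0.2917]
ee_rot: [-1.378, 0.895, -0.896]
wrist_force: [1.4, -0.3, 0.0]
gripper_width: 0.0856
```

```bash
python3 - <<'E'
from h import *
s=sense();print(s["t"],s["tool_pos"])
for p in([.4094,.2892,.12],): print(goto(p,Rdes(np.radians(24))))
E
```

```text
2.0167 [0.40392205 0.0680602  0.291747  ]
(array([-199.9,  171.7,   94.8]), array([-0.001, -0.   ,  0.   ]))
```

>>> servo_tool --pt "-36 10 17 0 0 0 0" --pt "-70 28 33 0 0 0 0" --pt "-104 48 49 0 0 0 0" --pt "-136 70 64 0 0 0 0" --pt "-165 96 78 0 0 0 0"

```text
t: 2.43
tool_pos: [0.4083, 0.2518, 0.1965]
ee_rot: [-1.376, 0.894, -0.897]
wrist_force: [1.2, -0.5, 1.5]
gripper_width: 0.0857
```

>>> servo_tool --pt "-18 20 9 0 0 0 0" --pt "-35 45 16.5 0 0 0 0" --pt "-35 65 16.5 0 0 0 0" --pt "-35 75 16.5 0 0 0 0"

```text
t: 2.77
tool_pos: [0.4081, 0.2911, 0.1192]
ee_rot: [-1.379, 0.894, -0.894]
wrist_force: [-0.2, -1.0, 0.3]
gripper_width: 0.0857
```

```bash
python3 - <<'E'
from meas import *
s=sense();print(s["t"],s["tool_pos"])
for p in([.4094,.2892,.05],): print(goto(p,Rdes(np.radians(24))))
for n,(x0,y0,x1,y1) in dict(top=(120,150,260,285),scene=(180,210,310,320)).items():
    f=grab_frame(n); c=f["pixels"][y0:y1,x0:x1]
    cv2.imwrite(f"pics/{n}2.png",cv2.resize(c,None,fx=4,fy=4,interpolation=cv2.INTER_CUBIC)[:600,:800])
E
```

```text
2.7667 [0.40810695 0.29107563 0.11922875]
(array([ 2.3, 69.2,  0.4]), array([ 0.   ,  0.002, -0.   ]))
```

View pics/scene2.png

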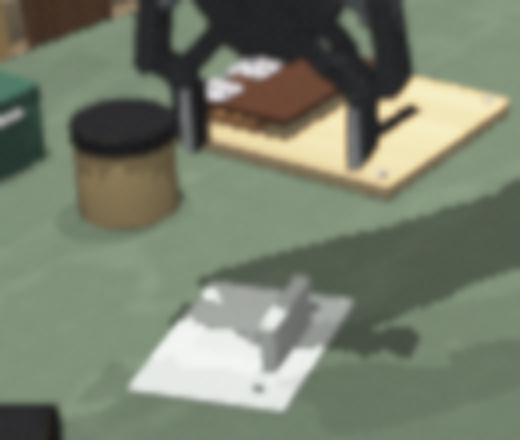

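View pics/top2.png

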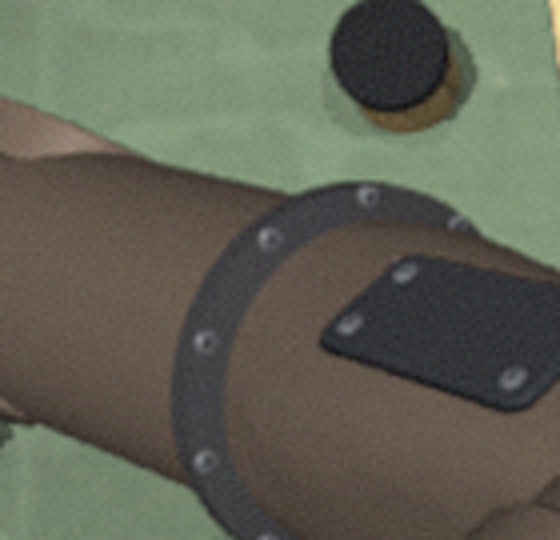

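>>> servo_tool --pt "1.5 30 0.2 0 0 0 0" --pt "2.3 60 0.4 0 0.002 0 0" --pt "2.3 69 0.4 0 0.002 0 0" --pt "2.3 69 0.4 0 0.002 0 0"

```text
t: 3.2
tool_pos: [0.4097, 0.286, 0.0505]
ee_rot: [-1.381, 0.898, -0.899]
wrist_force: [0.2, -0.5, -0.6]
gripper_width: 0.0855
```

```bash
python3 - <<'E'
from meas import *
s=sense();print(s["t"],s["tool_pos"])
for p in([.4094,.2892,.018],): print(goto(p,Rdes(np.radians(24))))
f=grab_frame("scene"); print("rib at 251,286:",ray(f,(251,286),.034))
x0,y0,x1,y1=180,210,310,320
cv2.imwrite(f"pics/s3.png",cv2.resize(f["pixels"][y0:y1,x0:x1],None,fx=5,fy=5,interpolation=cv2.INTER_CUBIC)[:600,:800])
E
```

```text
3.2 [0.40968552 0.28595468 0.05046907]
(array([-3.2, 32.5,  1.1]), array([ 0.003, -0.003,  0.002]))
rib at 251,286: [0.40272021 0.29331935 0.034     ]
```

View pics/s3.png

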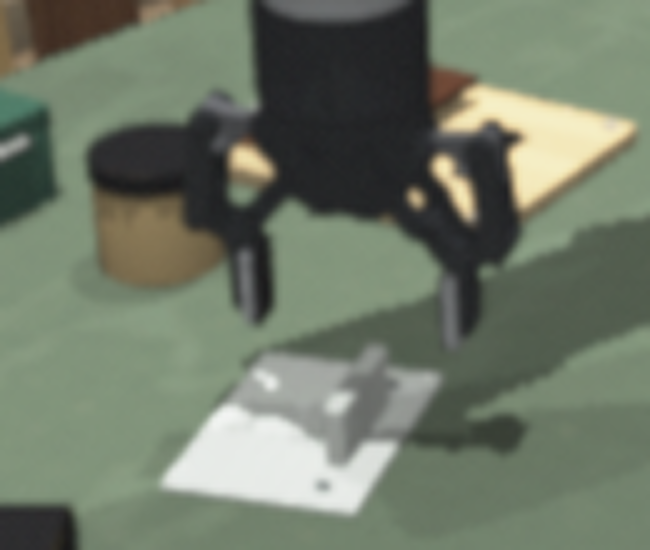

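>>> servo_tool --pt "-3.2 15 1 0.003 -0.003 0.002 0" --pt "-3.2 32 1 0.003 -0.003 0.002 0" --pt "-3.2 32.5 1 0.003 -0.003 0.002 60" --pt "-3.2 32.5 1 0.003 -0.003 0.002 120" --pt "-3.2 32.5 1 0.003 -0.003 0.002 160" --squeeze 25

```text
t: 3.67
tool_pos: [0.4106, 0.2909, 0.021]
ee_rot: [-1.375, 0.894, -0.896]
wrist_force: [1.2, 0.1, -0.0]
gripper_width: 0.0514
```

>>> servo_tool --pt "0 0 0 0 0 0 255" --pt "0 0 0 0 0 0 255" --pt "0 0 0 0 0 0 255" --pt "0 0 0 0 0 0 255" --pt "0 0 0 0 0 0 255" --squeeze 25

```text
t: 4.08
tool_pos: [0.411, 0.2911, 0.0218]
ee_rot: [-1.374, 0.893, -0.897]
wrist_force: [-0.2, -1.4, 7.3]
gripper_width: 0.0094
```

```bash
python3 - <<'E'
from meas import *
s=sense();print(s["t"],s["tool_pos"],s["gripper_width"],s["wrist_force"])
for p in([.4094,.2892,.018],): print(goto(p,Rdes(np.radians(24))))
f=grab_frame("scene")
x0,y0,x1,y1=180,210,310,320
cv2.imwrite(f"pics/s4.png",cv2.resize(f["pixels"][y0:y1,x0:x1],None,fx=5,fy=5,interpolation=cv2.INTER_CUBIC)[:600,:800])
E
```

```text
4.0833 [0.41097513 0.29109054 0.02182333] 0.009380540441089456 [-0.17826936 -1.36179353  7.29835231]
(array([ 1.1,  3.8, -2.2]), array([-0.005, -0.   , -0.001]))
```

View pics/s4.png

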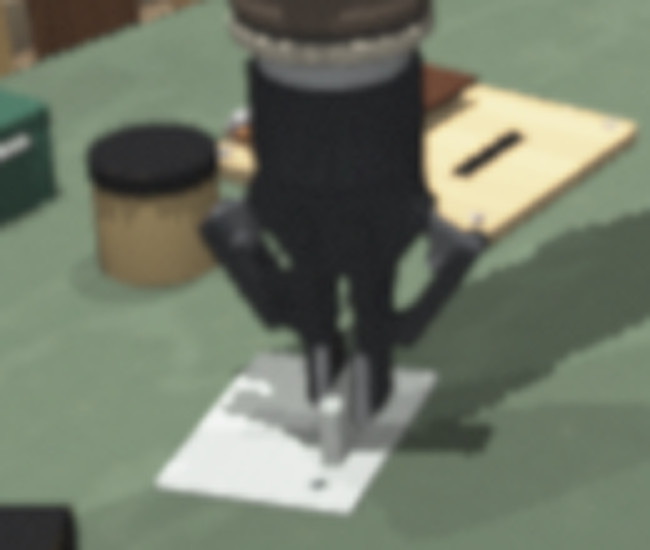

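>>> servo_tool --pt "0 -1 0 0 0 0 255" --pt "0 -1 0 0 0 0 255" --pt "0 -1 0 0 0 0 255" --squeeze 90

```text
t: 4.38
tool_pos: [0.411, 0.291, 0.0229]
ee_rot: [-1.374, 0.893, -0.897]
wrist_force: [-0.1, 0.5, -0.8]
gripper_width: 0.0081
```

>>> servo_tool --pt "0 -10 0 0 0 0 255" --pt "0 -25 0 0 0 0 255" --pt "0 -40 0 0 0 0 255" --pt "0 -40 0 0 0 0 255" --pt "0 -40 0 0 0 0 255"

```text
t: 4.8
tool_pos: [0.4112, 0.2911, 0.0636]
ee_rot: [-1.372, 0.893, -0.897]
wrist_force: [-0.1, 0.3, -1.4]
gripper_width: 0.0079
```

```bash
python3 - <<'E'
from meas import *
s=sense();print(s["t"],s["tool_pos"],s["gripper_width"],s["wrist_force"],s["torque"])
f=grab_frame("scene")
x0,y0,x1,y1=180,200,310,310
cv2.imwrite(f"pics/s5.png",cv2.resize(f["pixels"][y0:y1,x0:x1],None,fx=5,fy=5,interpolation=cv2.INTER_CUBIC)[:600,:800])
E
```

```text
4.8 [0.41124247 0.29112013 0.06359334] 0.007891654020110913 [-0.05528643  0.33876866 -1.426765  ] [-0.01971431  0.00953426 -0.0595399 ]
```

View pics/s5.png

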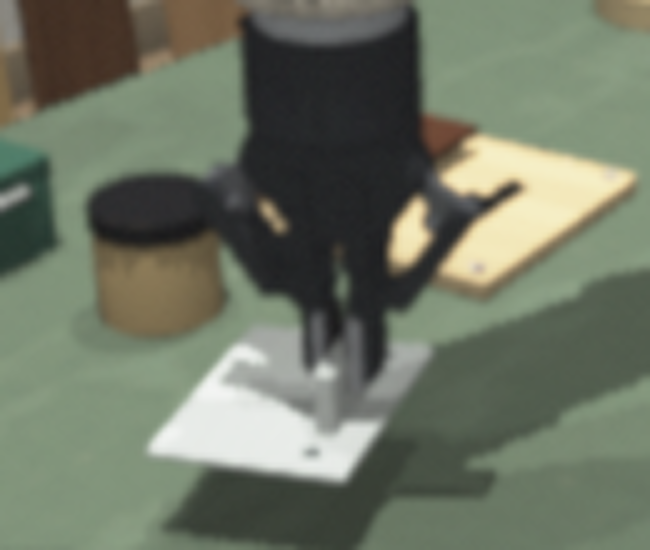

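```bash
python3 - <<'E'
from h import *
f=grab_frame("top");print("tin",ray(f,(218,163),.064))
print(goto([.5081,.0363,.12],Rdes(np.radians(8.05))))
E
```

```text
tin [0.61123916 0.22001488 0.064     ]
(array([271.8, -57.7, -13.9]), array([-0.004,  0.278, -0.001]))
```

>>> servo_tool --pt "5 -20 0 0 0.03 0 255" --pt "25 -40 -2 0 0.08 0 255" --pt "52 -55 -4 0 0.14 0 255" --pt "82 -58 -6 0 0.2 0 255" --pt "112 -58 -8 0 0.26 0 255"

```text
t: 5.32
tool_pos: [0.449, 0.184, 0.1209]
ee_rot: [-1.274, 1.091, -1.094]
wrist_force: [0.3, -1.2, -1.4]
gripper_width: 0.0081
```

```bash
python3 - <<'E'
from h import *
s=sense();print(s["t"],s["tool_pos"])
print(goto([.5081,.0363,.12],Rdes(np.radians(8.05))))
E
```

```text
5.3167 [0.44903044 0.18399255 0.12090265]
(array([155.1,   0.8,  35.4]), array([-0.005,  0.016, -0.002]))
```

>>> servo_tool --pt "33 0 8 -0.005 0.016 -0.002 255" --pt "66 0 16 -0.005 0.016 -0.002 255" --pt "99 0 24 -0.005 0.016 -0.002 255" --pt "132 0 31 -0.005 0.016 -0.002 255" --pt "155 0.8 35.4 -0.005 0.016 -0.002 255"

```text
t: 5.73
tool_pos: [0.5086, 0.0326, 0.119]
ee_rot: [-1.273, 1.107, -1.108]
wrist_force: [1.3, 0.9, -2.0]
gripper_width: 0.008
```

>>> servo_tool --pt "0 5 0 0 0 0 255" --pt "0 20 0 0 0 0 255" --pt "0 30 0 0 0 0 255"

```text
t: 5.98
tool_pos: [0.5079, 0.0319, 0.0874]
ee_rot: [-1.274, 1.11, -1.108]
wrist_force: [-0.2, 0.7, -1.9]
gripper_width: 0.008
```

```bash
python3 - <<'E'
from h import *
s=sense();print(s["t"],s["tool_pos"],s["wrist_force"])
print(goto([.5081,.0363,.09],Rdes(np.radians(8.05))))
for n,(x0,y0,x1,y1) in dict(top=(230,110,390,260),scene=(180,180,340,300)).items():
    f=grab_frame(n); c=f["pixels"][y0:y1,x0:x1]
    cv2.imwrite(f"pics/{n}6.png",cv2.resize(c,None,fx=4,fy=4,interpolation=cv2.INTER_CUBIC)[:600,:800])
E
```

```text
5.9833 [0.50787076 0.03190713 0.08738618] [-0.17891771  0.73061933 -1.94899821]
(array([-4.3, -2.6,  0.8]), array([ 0.003, -0.004,  0.001]))
```

View pics/scene6.png

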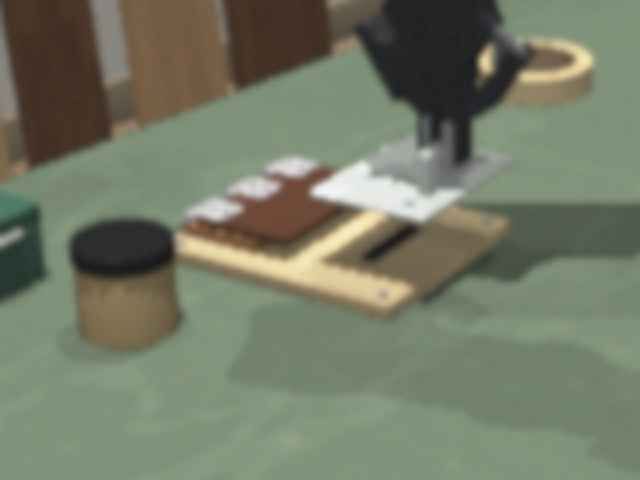

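View pics/top6.png

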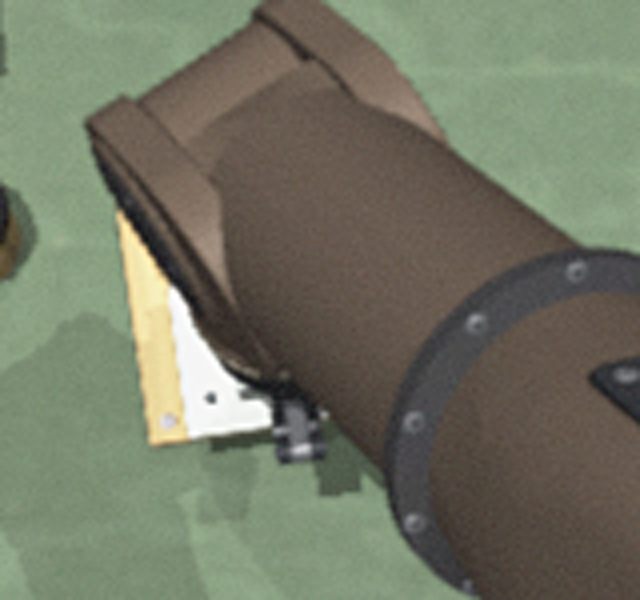

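```bash
python3 - <<'E'
from h import *
for n,(x0,y0,x1,y1) in dict(top=(260,175,320,225),scene=(250,212,312,240)).items():
    f=grab_frame(n); c=f["pixels"][y0:y1,x0:x1]
    cv2.imwrite(f"pics/{n}7.png",cv2.resize(c,None,fx=12,fy=12,interpolation=cv2.INTER_CUBIC)[:600,:800])
E
```

```text
(no output)
```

View pics/scene7.png

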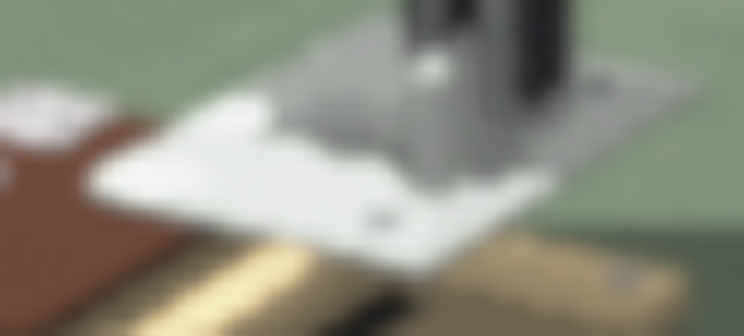

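View pics/top7.png

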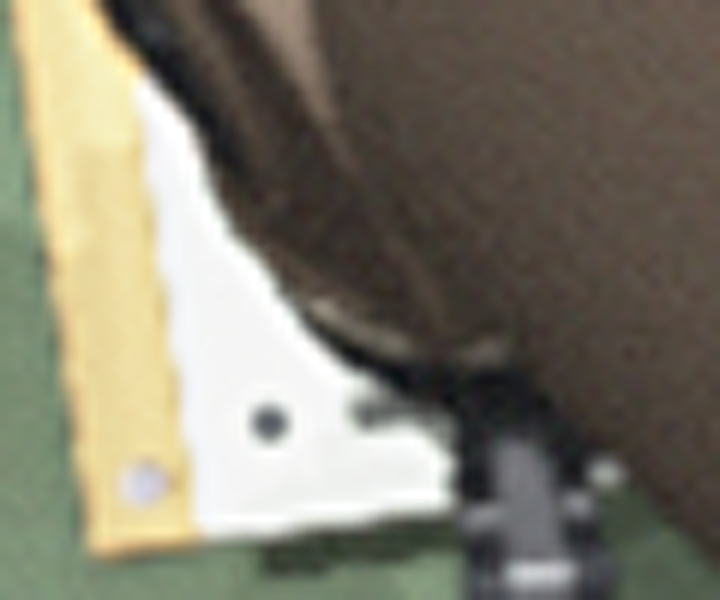

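```bash
cat >> h.py <<'E'
BC=np.array([592.3,48.2]);BY=np.radians(8.05)
def toB(p): 
    c,s=np.cos(BY),np.sin(BY); return np.array([[c,s],[-s,c]])@(np.asarray(p)[:2]*1000-BC)
def toW(b,z): 
    c,s=np.cos(BY),np.sin(BY); return np.r_[(np.array([[c,-s],[s,c]])@np.array(b)+BC)/1000,z]
E
python3 - <<'E'
from h import *
T=grab_frame("top");S=grab_frame("scene");z=.069
s=sense();print("tcp B",toB(s["tool_pos"]),s["tool_pos"])
def q(f,o,p): return ray(f,(np.array(p)+.5)/12-.5+np.array(o),z)
for n,p in dict(RL=(195,537),L1=(142,85),L2=(188,500),R1=(205,533),R2=(450,505)).items(): print("T",n,np.round(toB(q(T,(260,175),p)),1))
for n,p in dict(FL=(88,185),RL=(415,262),RR=(702,85)).items(): print("S",n,np.round(toB(q(S,(250,212),p)),1))
E
```

```text
tcp B [-84.90186307  -2.9792739 ] [0.50865195 0.03336066 0.08942381]
T RL [-105.7   57. ]
T L1 [-19.9  54.7]
T L2 [-98.7  57.3]
T R1 [-105.3   55.1]
T R2 [-107.    10.1]
S FL [-20.  57.]
S RL [-105.    55.8]
S RR [-108.1  -62.4]
```

```bash
python3 - <<'E'
from h import *
print(goto(toW((-82,0),.050),Rdes(BY,.06)))
E
```

```text
(array([-3. , 39.4,  2.9]), array([-0.059, -0.002,  0.001]))
```

>>> servo_tool --pt "-2 12 1 -0.03 0 0 255" --pt "-3 25 2.9 -0.059 0 0 255" --pt "-3 35 2.9 -0.059 0 0 255" --pt "-3 39 2.9 -0.059 0 0 255" --pt "-3 39 2.9 -0.059 0 0 255"

```text
t: 6.7
tool_pos: [0.5103, 0.0367, 0.0497]
ee_rot: [-1.32, 1.147, -1.08]
wrist_force: [-0.4, -0.4, -1.2]
gripper_width: 0.0082
```

```bash
python3 - <<'E'
from h import *
s=sense();print(s["t"],toB(s["tool_pos"]),s["tool_pos"],s["wrist_force"])
print(goto(toW((-82,0),.0412),Rdes(BY,.06)))
for n,(x0,y0,x1,y1) in dict(top=(250,160,320,225),scene=(230,205,315,255)).items():
    f=grab_frame(n); c=f["pixels"][y0:y1,x0:x1]
    cv2.imwrite(f"pics/{n}8.png",cv2.resize(c,None,fx=9,fy=9,interpolation=cv2.INTER_CUBIC)[:600,:800])
E
```

```text
6.7 [-8.28248893e+01  7.46820363e-02] [0.51028079 0.03667538 0.04967699] [-0.40099194 -0.37081795 -1.20796884]
(array([0.1, 8.4, 1.3]), array([ 0.001, -0.001,  0.001]))
```

View pics/scene8.png

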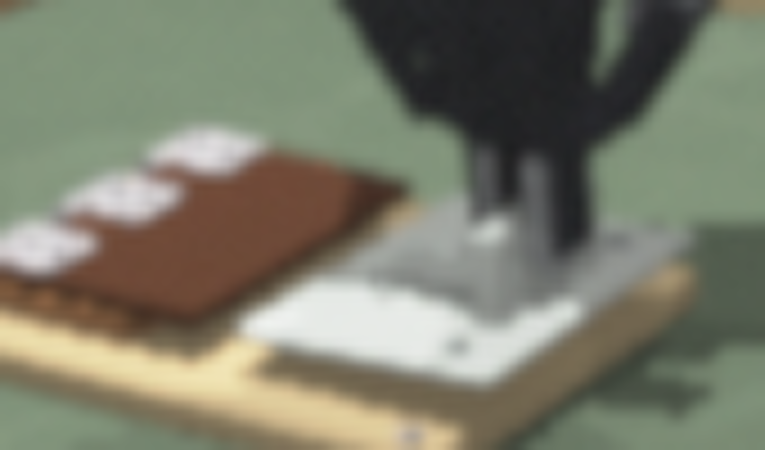

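View pics/top8.png

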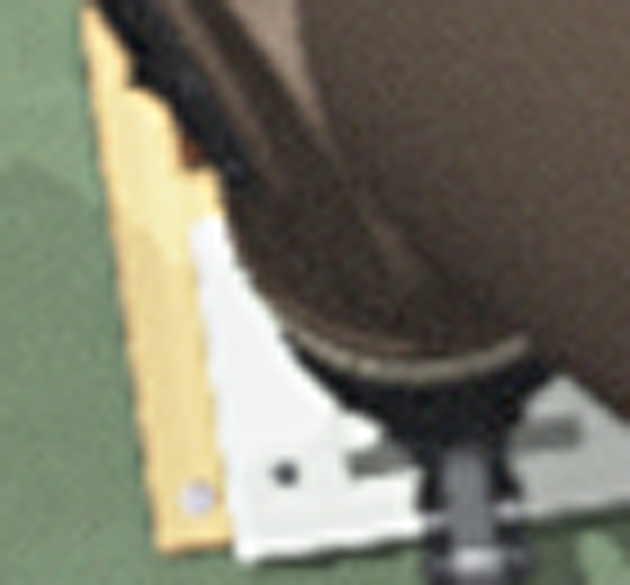

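```bash
python3 - <<'E'
from h import *
T=grab_frame("top");S=grab_frame("scene")
def q(f,o,p,z): return np.round(toB(ray(f,(np.array(p)+.5)/9-.5+np.array(o),z)),1)
for n,p,z in (("RL",(238,562),.036),("FL",(193,228),.0315),("Lm",(215,400),.034),("Rr",(630,503),.036),("boardL1",(85,20),.012),("boardL2",(158,550),.012)): print("T",n,q(T,(250,160),p,z))
for n,p,z in (("FL",(240,330),.0315),("RL",(490,378),.036),("RR",(692,238),.036),("lathNL",(190,318),.030),("lathNR",(408,188),.030)): print("S",n,q(S,(230,205),p,z))
E
```

```text
T RL [-104.9   59. ]
T FL [-16.7  58.4]
T Lm [-62.4  59. ]
T Rr [-105.1  -40.3]
T boardL1 [48.3 79.3]
T boardL2 [-93.7  79.9]
S FL [-22.6  66.3]
S RL [-109.6   64.7]
S RR [-109.5  -51.2]
S lathNL [-2.8 64.2]
S lathNR [ -4.1 -51.4]
```

>>> servo_tool --pt "0 4 0.5 0 0 0 255" --pt "0 8.4 1 0 0 0 255" --pt "0 8.4 1 0 0 0 255"

```text
t: 7.15
tool_pos: [0.5114, 0.0365, 0.0421]
ee_rot: [-1.319, 1.146, -1.082]
wrist_force: [-0.4, 0.2, -1.3]
gripper_width: 0.0078
```

```bash
python3 - <<'E'
from h import *
s=sense();print(s["t"],toB(s["tool_pos"]),s["tool_pos"],s["wrist_force"])
print(goto(toW((-60,0),.0412),Rdes(BY,.06)))
f=grab_frame("scene");x0,y0,x1,y1=(230,205,315,255)
cv2.imwrite(f"pics/s9.png",cv2.resize(f["pixels"][y0:y1,x0:x1],None,fx=9,fy=9,interpolation=cv2.INTER_CUBIC)[:600,:800])
E
```

```text
7.15 [-81.74235584  -0.28151501] [0.51140254 0.03647429 0.04208074] [-0.43395508  0.20961117 -1.28328048]
(array([-0.3, -0.4, 21.8]), array([-0.001, -0.002,  0.001]))
```

View pics/s9.png

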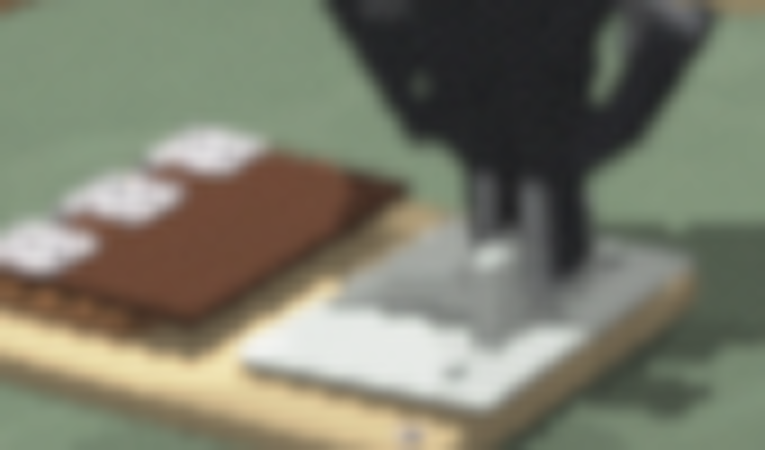

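>>> servo_tool --pt "0 0 6 0 0 0 255" --pt "0 0 12 0 0 0 255" --pt "-0.3 -0.3 18 0 0 0 255" --pt "-0.3 -0.4 22 0 0 0 255"

```text
t: 7.53
tool_pos: [0.5345, 0.0402, 0.0415]
ee_rot: [-1.318, 1.145, -1.082]
wrist_force: [0.5, 0.0, -2.3]
gripper_width: 0.0075
```

```bash
python3 - <<'E'
from h import *
s=sense();print(s["t"],toB(s["tool_pos"]),s["tool_pos"],s["wrist_force"])
print(goto(toW((-48,0),.0412),Rdes(BY,.06)))
f=grab_frame("scene");x0,y0,x1,y1=(230,205,315,255)
cv2.imwrite(f"pics/s10.png",cv2.resize(f["pixels"][y0:y1,x0:x1],None,fx=9,fy=9,interpolation=cv2.INTER_CUBIC)[:600,:800])
E
```

```text
7.5333 [-58.36631603   0.20601899] [0.53447996 0.04023053 0.04147285] [ 0.51943019  0.04700991 -2.29867335]
(array([ 0.2, -0.3, 10.4]), array([-0.002, -0.002,  0.001]))
```

View pics/s10.png

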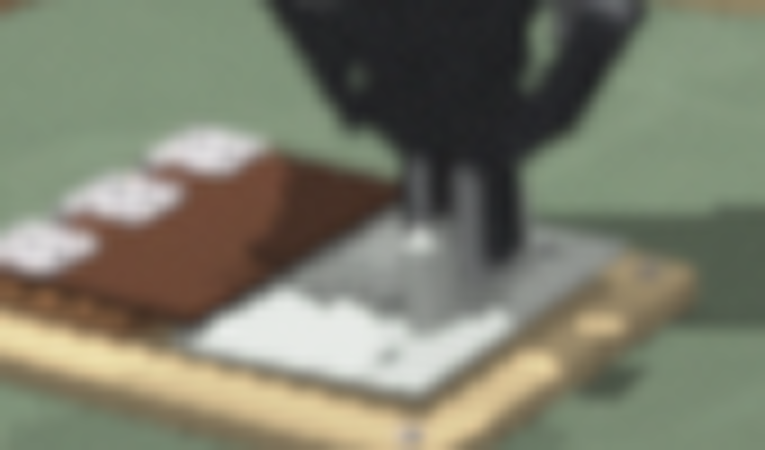

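>>> servo_tool --pt "0 0 4 0 0 0 255" --pt "0 0 8 0 0 0 255" --pt "0.2 -0.3 10.5 0 0 0 255" --pt "0.2 -0.3 10.5 0 0 0 255"

```text
t: 7.92
tool_pos: [0.5461, 0.0417, 0.0412]
ee_rot: [-1.317, 1.145, -1.082]
wrist_force: [0.3, -0.8, -1.9]
gripper_width: 0.0081
```

```bash
python3 - <<'E'
from h import *
s=sense();print(s["t"],toB(s["tool_pos"]),s["tool_pos"],s["wrist_force"],s["torque"])
print(goto(toW((-44,0),.0412),Rdes(BY,.06)))
E
```

```text
7.9167 [-4.66204198e+01  2.89195390e-02] [0.54613492 0.04170004 0.04118477] [ 0.3333925  -0.79207361 -1.88902039] [ 0.02381644 -0.13257792 -0.00841649]
(array([ 0. , -0.2,  2.6]), array([-0.003, -0.002,  0.001]))
```

Now small steps until the nose touches the stop.

>>> servo_tool --pt "0 0 1 0 0 0 255" --pt "0 -0.2 2 0 0 0 255" --pt "0 -0.2 2 0 0 0 255"

```text
t: 8.17
tool_pos: [0.5482, 0.042, 0.0413]
ee_rot: [-1.317, 1.145, -1.082]
wrist_force: [-0.2, -0.3, -2.2]
gripper_width: 0.0077
```

>>> servo_tool --pt "0 0 1 0 0 0 255" --pt "0 0 1.5 0 0 0 255" --pt "0 0 1.5 0 0 0 255"

```text
t: 8.42
tool_pos: [0.5496, 0.0421, 0.0412]
ee_rot: [-1.317, 1.145, -1.082]
wrist_force: [-1.0, 0.1, -1.7]
gripper_width: 0.0081
```

```bash
python3 - <<'E'
from h import *
s=sense();print(s["t"],toB(s["tool_pos"]),s["tool_pos"],s["wrist_force"],s["torque"])
print(goto(toW((-43,0),.0412),Rdes(BY,.06)))
E
```

```text
8.4167 [-43.17636545  -0.05095187] [0.54955622 0.04210325 0.04119226] [-0.97367586  0.06072389 -1.67138234] [-0.01575212  0.09991998  0.00321475]
(array([-0.1, -0. ,  0.2]), array([-0.002, -0.002,  0.001]))
```

>>> servo_tool --pt "0 0 0.7 0 0 0 255" --pt "0 0 1.2 0 0 0 255" --pt "0 0 1.2 0 0 0 255"

```text
t: 8.67
tool_pos: [0.5498, 0.042, 0.0409]
ee_rot: [-1.319, 1.146, -1.082]
wrist_force: [-4.9, -0.9, 1.4]
gripper_width: 0.0081
```

>>> servo_tool --pt "0 0 0.7 0 0 0 255" --pt "0 0 1.2 0 0 0 255" --pt "0 0 1.2 0 0 0 255"

```text
t: 8.92
tool_pos: [0.5498, 0.0421, 0.0406]
ee_rot: [-1.321, 1.147, -1.081]
wrist_force: [-5.7, -0.8, 1.3]
gripper_width: 0.0084
```

```bash
python3 - <<'E'
from h import *
s=sense();print(s["t"],toB(s["tool_pos"]),s["tool_pos"],s["wrist_force"],s["torque"])
print(goto(toW((-43,0),.0412),Rdes(BY,.06)))
f=grab_frame("scene");x0,y0,x1,y1=(230,205,315,255)
cv2.imwrite(f"pics/s11.png",cv2.resize(f["pixels"][y0:y1,x0:x1],None,fx=9,fy=9,interpolation=cv2.INTER_CUBIC)[:600,:800])
E
```

```text
8.9167 [-42.94435743  -0.11290603] [0.54979462 0.0420744  0.04056269] [-5.68423079 -0.82039241  1.33960101] [-0.17732816  1.28474785  0.08572919]
(array([-0.1, -0.6, -0.1]), array([ 0.002, -0.002,  0.002]))
```

View pics/s11.png

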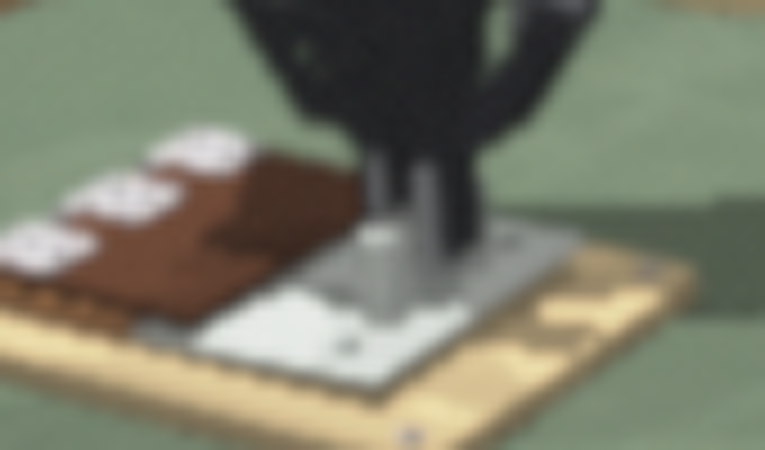

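```bash
python3 - <<'E'
from h import *
for n,(x0,y0,x1,y1) in dict(top=(250,140,330,215),scene=(240,228,300,253)).items():
    f=grab_frame(n); c=f["pixels"][y0:y1,x0:x1]; k=8 if n=="top" else 13
    cv2.imwrite(f"pics/{n}12.png",cv2.resize(c,None,fx=k,fy=k,interpolation=cv2.INTER_CUBIC)[:600,:800])
E
```

```text
(no output)
```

View pics/scene12.png

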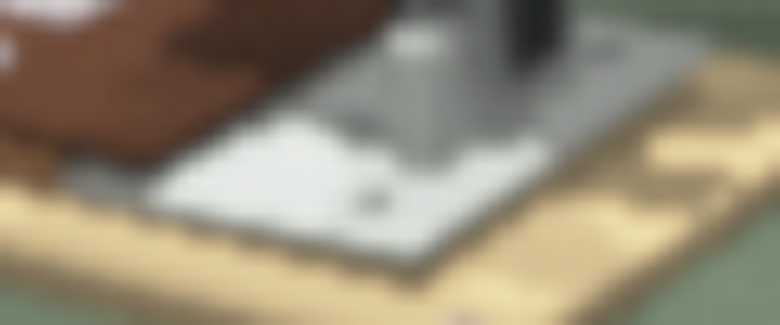

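View pics/top12.png

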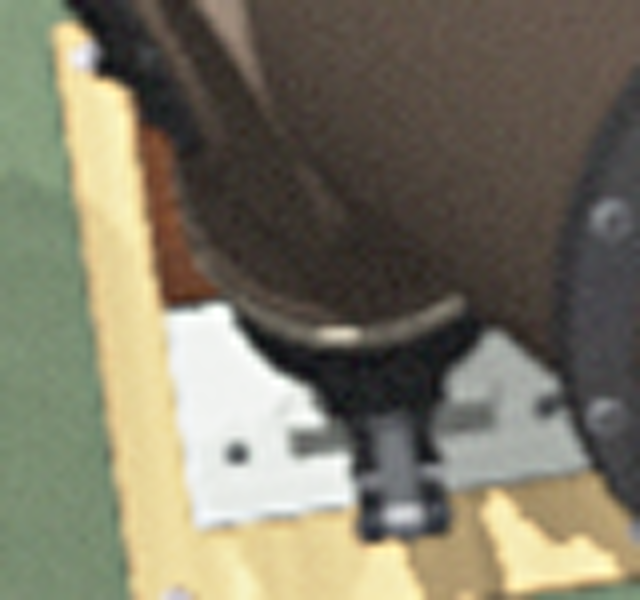

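```bash
python3 - <<'E'
from h import *
T=grab_frame("top");S=grab_frame("scene")
def q(f,o,k,p,z): return np.round(toB(ray(f,(np.array(p)+.5)/k-.5+np.array(o),z)),1)
print(toB(sense()["tool_pos"]))
for n,p,z in (("lathL1",(138,120),.030),("lathL2",(163,302),.030),("strL1",(172,330),.0205),("strL2",(197,528),.0235),("rear2",(590,470),.0235),("rear1",(215,524),.0235),("lipL",(170,304),.030),("lipR",(215,298),.030)): print("T",n,q(T,(250,140),8,p,z))
for n,p,z in (("RL",(410,255),.0235),("RR",(712,45),.0235),("FL",(65,178),.018),("lipL",(150,160),.030),("lipLlow",(148,185),.022),("lipR?",(395,20),.03)): print("S",n,q(S,(240,228),13,p,z))
E
```

```text
[-42.94129354  -0.14390997]
T lathL1 [56.8 58. ]
T lathL2 [ 1.9 58.3]
T strL1 [-4.  57.4]
T strL2 [-63.8  58.3]
T rear2 [-64.3 -55.3]
T rear1 [-63.4  53. ]
T lipL [ 1.  56.4]
T lipR [ 0.7 43.4]
S RL [-67.8  63.1]
S RR [-65.4 -58.3]
S FL [22.3 58.9]
S lipL [-3.6 63.4]
S lipLlow [-0.  59.9]
S lipR? [ -6.5 -22.4]
```

```bash
python3 - <<'E'
from h import *
s=sense();print(s["tool_pos"][2])
for x,z,p in((-42.8,.0395,.05),(-43.2,.0373,.03),(-43.7,.0342,0)): print(goto(toW((x,0),z),Rdes(BY,p)))
E
```

```text
0.04055892604412844
(array([-0.1,  1. ,  0.2]), array([ 0.012, -0.002,  0.001]))
(array([-0.1,  3.3, -0.1]), array([ 0.032, -0.002,  0.002]))
(array([-0.2,  6.4, -0.4]), array([ 0.062, -0.002,  0.002]))
```

>>> servo_tool --pt "0 1 0.5 0.012 0 0 255" --pt "0 2.2 0.5 0.022 0 0 255" --pt "0 3.3 0.3 0.032 0 0 255" --pt "0 3.3 0.3 0.032 0 0 255" --squeeze 110

```text
t: 9.5
tool_pos: [0.5491, 0.0419, 0.0372]
ee_rot: [-1.297, 1.126, -1.094]
wrist_force: [-5.9, -1.1, 2.6]
gripper_width: 0.0074
```

```bash
python3 - <<'E'
from h import *
s=sense();print(s["t"],toB(s["tool_pos"]),s["tool_pos"],s["wrist_force"],s["torque"])
for x,z,p in((-43.6,.0355,.015),(-43.7,.0342,0)): print(goto(toW((x,0),z),Rdes(BY,p)))
E
```

```text
9.5 [-43.63302948  -0.18013427] [0.54912215 0.04191139 0.03717636] [-5.89502484 -1.13308713  2.55527891] [-0.12762938  1.27601221  0.12156118]
(array([-0.2,  1.7,  0.1]), array([ 0.015, -0.001,  0.002]))
(array([-0.2,  3. ,  0. ]), array([ 0.03 , -0.001,  0.002]))
```

>>> servo_tool --pt "0 0.9 0.4 0.008 0 0 255" --pt "0 1.7 0.3 0.016 0 0 255" --pt "0 2.4 0.2 0.024 0 0 255" --pt "0 3 0.1 0.03 0 0 255" --pt "0 3 0.1 0.03 0 0 255"

```text
t: 9.92
tool_pos: [0.5486, 0.0418, 0.0344]
ee_rot: [-1.274, 1.105, -1.107]
wrist_force: [-5.4, -1.6, 6.1]
gripper_width: 0.0077
```

```bash
python3 - <<'E'
from h import *
s=sense();print(s["t"],toB(s["tool_pos"]),s["tool_pos"],s["wrist_force"],s["torque"])
for x,z,p in((-43.8,.0342,0),): print(goto(toW((x,0),z),Rdes(BY,p)))
E
```

```text
9.9167 [-44.19260582  -0.1884122 ] [0.54856924 0.04182483 0.03438939] [-5.42183252 -1.55785683  6.1258114 ] [-0.13833299  1.41105796  0.08310823]
(array([-0.2,  0.2,  0.4]), array([ 0.001, -0.001,  0.002]))
```

>>> servo_tool --pt "0 1 0.4 0 0 0 255" --pt "0 2 0.4 0 0 0 255" --pt "0 2 0.4 0 0 0 255"

```text
t: 10.17
tool_pos: [0.5485, 0.0418, 0.0341]
ee_rot: [-1.276, 1.105, -1.108]
wrist_force: [-13.4, -3.0, 26.1]
gripper_width: 0.0074
```

>>> servo_tool --pt "0 1 0.4 0 0 0 255" --pt "0 2 0.4 0 0 0 255" --pt "0 2 0.4 0 0 0 255"

```text
t: 10.42
tool_pos: [0.5485, 0.0418, 0.0341]
ee_rot: [-1.277, 1.104, -1.109]
wrist_force: [-14.0, -3.3, 29.2]
gripper_width: 0.0072
```

```bash
python3 - <<'E'
from h import *
s=sense();print(s["t"],toB(s["tool_pos"]),s["tool_pos"],s["wrist_force"],s["torque"],s["gripper_width"])
for x,z,p in((-43.8,.0342,0),): print(goto(toW((x,0),z),Rdes(BY,p)))
for n,(x0,y0,x1,y1) in dict(top=(250,140,330,215),scene=(230,215,305,258)).items():
    f=grab_frame(n); c=f["pixels"][y0:y1,x0:x1]; k=8 if n=="top" else 10
    cv2.imwrite(f"pics/{n}13.png",cv2.resize(c,None,fx=k,fy=k,interpolation=cv2.INTER_CUBIC)[:600,:800])
E
```

```text
10.4167 [-44.23092025  -0.19704689] [0.54853251 0.04181092 0.03407696] [-13.95977272  -3.28954615  29.16181765] [-0.53659669  3.00548676  0.05661451] 0.007240033663467213
(array([-0.2, -0.1,  0.4]), array([ 0.002, -0.001,  0.005]))
```

View pics/scene13.png

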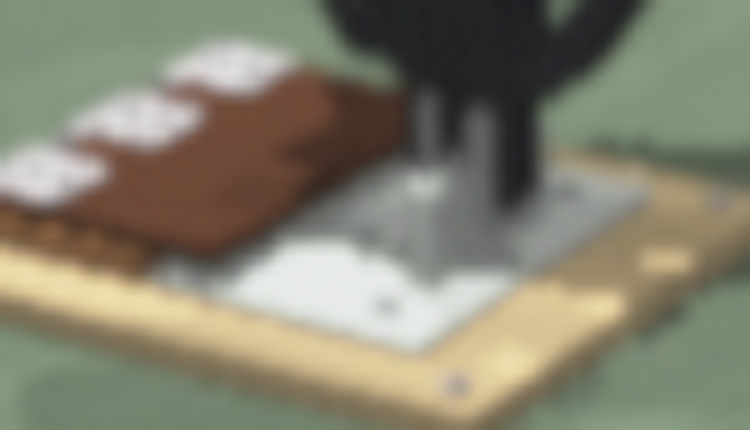

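View pics/top13.png

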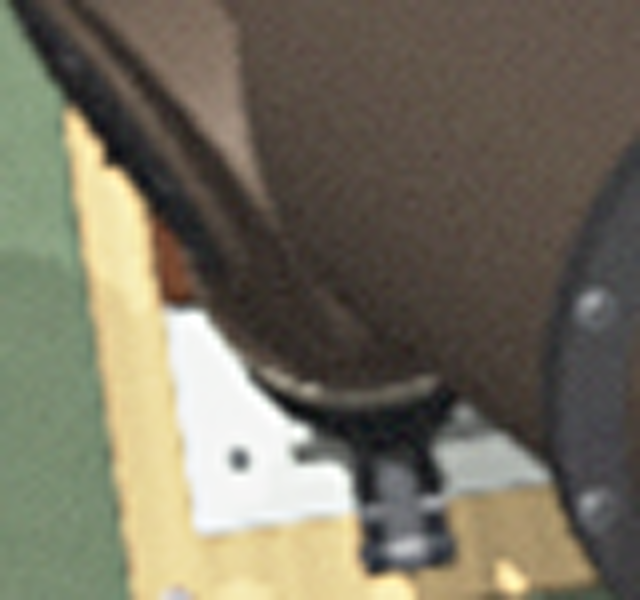

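>>> servo_tool --pt "0 1.2 0.2 0 0 0 255" --pt "0 1.2 0.2 0 0 0 255" --pt "0 1.2 0.2 0 0 0 255" --pt "0 1.2 0.2 0 0 0 255"

```text
t: 10.85
tool_pos: [0.5485, 0.0418, 0.0341]
ee_rot: [-1.278, 1.104, -1.11]
wrist_force: [-10.0, -2.7, 18.0]
gripper_width: 0.0072
```

```bash
python3 - <<'E'
from h import *
s=sense();print(s["t"],toB(s["tool_pos"]),s["tool_pos"],s["wrist_force"],s["torque"],s["joint_vel"].round(4))
print(goto(toW((-44.2,0),.0341),Rdes(BY,0)))
T=grab_frame("top")
def q(f,o,k,p,z): return np.round(toB(ray(f,(np.array(p)+.5)/k-.5+np.array(o),z)),1)
for n,p,z in (("lathL2",(163,298),.030),("strL1",(172,340),.016),("strL2",(195,530),.016),("rear1",(215,530),.016),("rear2",(550,482),.016),("boardL",(128,560),.012),("boardL0",(80,240),.012)): print("T",n,q(T,(250,140),8,p,z))
E
```

```text
10.85 [-44.27146141  -0.17950532] [0.54848992 0.04182261 0.03410923] [-9.95675507 -2.69272421 18.03068155] [-0.23600807  2.05196317  0.11938212] [-0.0016 -0.0019  0.0007  0.0014  0.0005 -0.0007 -0.    ]
(array([-0.2,  0. ,  0.1]), array([ 0.002, -0.001,  0.006]))
T lathL2 [ 3.1 58.2]
T strL1 [-5.7 58. ]
T strL2 [-62.5  59.3]
T rear1 [-63.4  53.6]
T rear2 [-64.2 -43.7]
T boardL [-67.3  79.8]
T boardL0 [29.4 80.6]
```

```bash
python3 - <<'E'
from meas import *
S=grab_frame("scene");T=grab_frame("top");a=cv2.imread("pics/scene0.png");b=cv2.imread("pics/top0.png")
d=lambda x,y,w:round(float(cv2.absdiff(x[w[1]:w[3],w[0]:w[2]],y[w[1]:w[3],w[0]:w[2]]).mean()),1)
print("tin",d(S["pixels"],a,(195,232,228,270)),"tape",d(S["pixels"],a,(295,186,330,208)),"block",d(S["pixels"],a,(355,200,390,222)),"lath left part",d(S["pixels"],a,(226,222,255,242)))
print(sense()["wrist_force"])
E
```

```text
tin 7.3 tape 10.3 block 8.9 lath left part 9.7
[-10.06999448  -2.79969587  19.28671001]
```

```bash
python3 - <<'E'
from h import *
S=grab_frame("scene")["pixels"];a=cv2.imread("pics/scene0.png")
for n,(x0,y0,x1,y1) in dict(ctl=(105,225,195,270),tin=(192,230,230,272),tape=(292,184,334,210),block=(352,198,392,225),lath=(226,218,262,242)).items():
    g=lambda i:np.float32(cv2.cvtColor(i[y0:y1,x0:x1],cv2.COLOR_BGR2GRAY))
    print(n,np.round(cv2.phaseCorrelate(g(a),g(S)),2), round(float(np.abs(g(a)-g(S)).mean()),1))
E
```

```text
Traceback (most recent call last):
ValueError: setting an array element with a sequence. The requested array has an inhomogeneous shape after 1 dimensions. The detected shape was (2,) + inhomogeneous part.
```

```bash
python3 - <<'E'
from h import *
S=grab_frame("scene")["pixels"];a=cv2.imread("pics/scene0.png")
for n,(x0,y0,x1,y1) in dict(ctl=(105,225,195,270),tin=(192,230,230,272),tape=(292,184,334,210),block=(352,198,392,225),lath=(226,218,262,242)).items():
    g=lambda i:np.float32(cv2.cvtColor(i[y0:y1,x0:x1],cv2.COLOR_BGR2GRAY))
    print(n,cv2.phaseCorrelate(g(a),g(S)), round(float(np.abs(g(a)-g(S)).mean()),1))
print(sense()["t"],sense()["wrist_force"])
cv2.imwrite("pics/s14.png",S)
E
```

```text
ctl ((-0.014711880171113023, 0.49390817787500296), 0.9807648908356089) 7.6
tin ((-0.12868239371521284, 0.5004339085811615), 0.9986369866132736) 8.1
tape ((0.6484941583414816, 0.4237988618841193), 1.0036248642721295) 11.1
block ((0.10937037856565723, 0.8754616901226022), 0.9201662399150707) 9.7
lath ((-0.17381742666867694, -0.04603064829530723), 0.957857537738703) 10.7
11.1 [-10.3214272   -3.93114701  18.6219762 ]
```

View pics/s14.png

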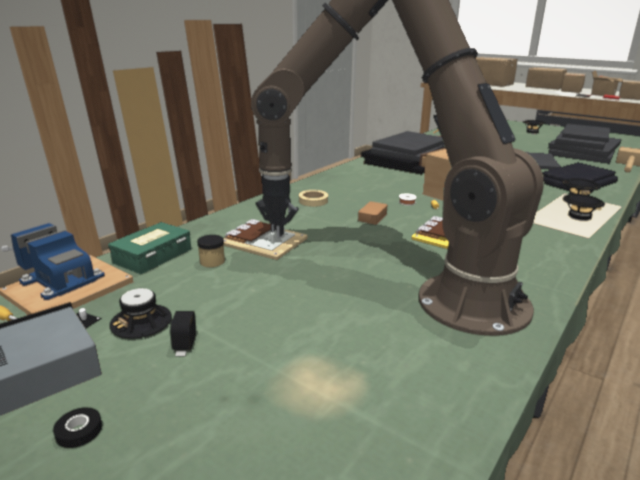

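The tin, tape and block haven't moved: their apparent shifts are under 1 px, about the same as the control patch. The strip is tucked in and pressed down, with the force steady.

```bash
python3 - <<'E'
from rig import ticket
print(ticket.close_job())
E
```

```text
the job is handed in; nothing more can be done
None
```

I gripped the strip by its rib, tucked it nose-down under the lath until it met the stop, then levelled it and pushed it flat over the sprung bar. I handed the job in at about 11 s with the strip still held down.

**Last checks:**
- **Home against the stop:** contact came at about 6 N, within 1 mm of where I expected it. The rear edge read 64 to 65 mm behind the lip, against 65 mm nominal.
- **Ends in line:** the strip's left end was within about 1 mm of the lath's left end in the top view.
- **Pressed flat:** the strip bottomed out on the board. A first press reached 29 N, so I eased it to about 18–19 N for the hand-in. The forward push then was about 10 N.
- **Lath:** it did not appear to lift. Its image shift was under 0.2 px.
- **Bystanders:** the tin, tape and block shifted less than 1 px, about the same as a fixed object in the picture.

**Disagreements:**
- **Position:** the two cameras differed by about 4–6 mm in absolute position, so I compared the strip with the lath within each view.
- **Squareness:** the rear edge suggested the strip is turned by about 0.01 rad and the left edge by about 0.02 rad, both close to pixel noise. The low twisting force at the stop suggested the front edge was bearing along its length rather than on one corner.

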